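# Bring a glass jar to the front of the gravity-feed rack without a knock

### The arm

A 6-joint arm with a two-finger parallel gripper is mounted at the origin on the work surface. World frame = base frame: x ahead of the robot, y to its left, z up, the work surface at z = 0. Lengths are in m, angles in rad, forces in N, time in s.
With the tool pointing down it reaches from about 0.4 to 0.825 m from the base axis. Payload 7 kg.
Tool frame: the origin (TCP) lies between the finger pads, 19 mm behind the fingertips; this is the grasp point; z points along the fingers, y is the line along which they close (so a half turn about z gives the same grasp; the last joint's range is limited). The gripper opens to 88 mm and grips with 3 to 60 N. Pads are 19 mm wide; open, the fingers measure 130 mm over their backs; the gripper's body (78 mm by 193 mm) begins 47 mm behind the grasp point.
Start: joints at [-0.968, 0.359, 0.012, 0, -1.224, -0.288], TCP at [0.209, -0.642, 0.245] pointing down, gripper open.
Joint ranges: [-3.07, 3.07], [-1.43, 2.12], [-1.02, 1.25], [-3.03, 1.67], [-3.05, -0], [-3.03, 3.03]. Speed limits (rad/s): [2.39, 2.39, 3.01, 3.14, 3.14, 3.14].

### API

Orientations are given as [roll, pitch, yaw] about the fixed x, y, z axes, in that order (R = Rz(yaw) Ry(pitch) Rx(roll)).
In Python, from station import * gives the robot as it stands.
- The arm moves only by the tool servo_tool, never from a script. Its argument "moves" is a list of rows, each an object of numbers: "jaw": the opening, from 0 (shut) to 1 (fully open); "dx", "dy", "dz": the shift along the world's x, y, z in m; "roll": the turn about the world's z in degrees. A call has exactly 10 rows; each row shifts and turns the commanded pose from where the row before left it; what a row does not reach is not made up. A row lasts 1/8 s, in which the tool goes at most 62.5 mm and 10.7 degrees, less where a joint would pass 70% of its speed; a pose out of reach is approached as far as the arm can. A call with a gripper value outside its range is refused whole. The fingers move at their own pace and stop on an object; "newtons" is the grip in N (left out, the last holds). Time passes only in rows, so rows that do not move let the fingers close, or fill a call up. It gives the time, the measured TCP pose, the force, the opening and the grip force at its end, in the units of the state.
- get_state(): the state, without advancing time (a new reading comes with each control period).
- grab_frame(name): name is "scene" or "top" or "wrist"; returns (picture, depth): 400x640x3 uint8, red, green, blue; 400x640 float32, m along the optical axis (not along the pixel's ray), 0 where there is no reading.
- calibration(name): a dict with "intrinsics" (3x3 intrinsics, pixels), "R" (3x3) and "t" (3): a world point X has camera coordinates R X + t. Camera axes: x right, y down, z forward; pixel columns grow to the right and rows downward; lengths in m; the calibration is good to about 2 mm. A picture is of the moment at which its call begins: read the wrist's pose just before it. calibration takes no time and is no camera call; for the wrist camera it gives the pose at the moment of the call.
- job_done(): hands the job in; it is judged then, once.
The state is a dict: "t": time; "q": joint angles; "qd": joint speeds; "joint_efforts": joint torques, N m; "eef_pos": TCP position; "ee_rot": TCP orientation; "force": force on the tool from outside, world axes, zero at the start; "moment": the same for the moment, N m; "width": finger opening in m; "gripper_force": force on a finger pad.
Only numpy, scipy, OpenCV 4.12 (cv2) and the standard library are available. Lean on these libraries where they do the work, as an engineer would, in place of code of your own. Each camera call takes 0.05 s, during which the arm holds its last target. There are 200 camera calls.

### The job

In the wire gravity-feed rack a glass jar of preserves waits behind the red gate: push the gate lever over until the gate is fully open so that the jar rolls down the lane, and catch it softly in the open front part: let your closed fingertips run along just ahead of it at nearly its own speed, take it up and slow it smoothly to a stop a few centimetres short of the two front posts. Hold it still there for about a second, then ease it down slowly until it rests against both posts, and let go. Never block it with a hand at rest, squeeze it hard or let it run against the posts, and leave the other things on the counter where they are.

Things in the scene. Friction and masses are not known exactly. Their poses are not given: they have to be found in the camera images.
- rack: Single-lane gravity-feed rack of bright wire on rubber feet, fixed to the counter: 650 mm long, 165 mm wide at the feet, 230 mm high with the gate at the high end. Origin on the counter right below the gate's shaft, in the lane's middle plane; x across the lane, z up; the lane runs downhill towards -y and falls 74 mm per metre (0.074 rad).
- lane: The sloping lane. Origin on the runner axes below the gate's shaft, 108 mm above the counter; x across, -y downhill along the lane, z square to it. The jar rolls on two runner wires, 6 mm thick, 50 mm apart. Side wires with inner faces 100 mm apart, up to 53 mm above the runner axes, guide it along the whole lane. A cross wire closes the high end.
- roof_end (a point): Point on the path of the jar's centre below the last hoop of the wire roof, 250 mm down the lane from the gate. The flat roof (top 87 mm above the runner axes) covers the lane from 95 mm behind the gate to here, so no hand gets in; from here on the lane is open from above. Axes as for lane.
- jar_rest (a point): Where the jar's centre is when the jar rests against both front posts: in the middle of the lane, 35 mm above the runner axes, 240 mm down the lane from roof_end. Axes as for lane.
- front_posts: The two front stops at the low end of the lane: upright wires 6 mm thick, 52 mm high, with orange ball tips, 86 mm apart. The gap of about 75 mm between them is open for the hand, with nothing beyond.  Origin and axes as for lane. The jar must come to them slowly, well under 0.12 m/s.
- gate (a joint): Swing gate, rad: 0 closed, 1.15 fully open (end stop). A cross shaft 110 mm above the runner axes carries a red paddle hanging down in front of the jar, and a lever up to a red ball knob (50 mm from the shaft), leaning 0.5 rad downhill when closed. Push the knob uphill: the paddle swings up and clears the jar from 1.0 rad on. Hinge friction (1.2 N at the knob) keeps it where it is left.
- gate_knob (a point): Centre of the gate lever's red ball knob, 22 mm in diameter. As the gate opens it travels about 54 mm uphill on the arc about the shaft, rising 6 mm and then sinking 10 mm. The wire roof is 67 mm below it when closed.
- jar: Glass jar, straight, dark red, brass lid, paper label, lying across the lane at the gate: diameter 64 mm, length 94 mm, 0.5 kg (0.35 to 0.7). Origin at its centre, x along its axis, about which it rolls. Free, it gathers speed at 0.2 m/s2 at first, then levels off (rolling drag, about 0.7 s): 0.23 to 0.29 m/s at roof_end, up to 0.33 m/s at the posts.
- canister: White ceramic storage canister, 100 mm in diameter, 140 mm high, standing beyond the rack. Leave alone. Origin under its centre.
- tin_a: Tin with a red label, 74 mm in diameter, 110 mm high, standing beyond the rack. Leave alone.
- tin_b: Tin with a yellow label, like tin_a. Leave alone.
- tin_c: Tin with a green label, like tin_a. Leave alone.
- mug: Blue mug, 84 mm in diameter, 95 mm high, past the rack's low end. Leave alone.
- bowl: White bowl, 150 mm in diameter, 65 mm high, to the robot's left. Leave alone.
- spoon: Wooden spoon, 220 mm long, lying on the counter to the robot's right. Leave alone.
Things that resemble listed ones, but are neither listed nor needed, are in the scene too. Leave any orange or pink look-alike of the jar alone.

How it is judged:
On the way, in this order (a step that is already met when the one before it is completed fails the run):
1. the gate is open and the jar rolls down under the roof (value of joint gate above 1 rad and y of jar in the frame of roof_end below 0.15 m), for 0.1 s.
2. in the open part of the lane the hand goes along with the jar, close in front of it (TCP within 80 mm of its centre), while it still rolls faster than 0.12 m/s (distance between the grasp point and jar below 0.08 m and linear speed of jar above 0.12 m/s and y of jar in the frame of roof_end below 0.02 m and y of the grasp point in the frame of lane below -0.25 m), for 0.3 s.
3. the jar is caught and stands still in the open part of the lane, its centre at least 20 mm up the lane from its place at the posts (linear speed of jar below 0.03 m/s and y of jar in the frame of roof_end below 0.02 m and y of jar in the frame of jar_rest above 0.02 m), for 0.6 s.
At the end, for the whole second after the job is handed in: The jar lies in the lane across the runners (within 0.1 rad), at rest, its centre within 6 mm of its place against both front posts, released (y of jar in the frame of jar_rest between -0.01 and 0.006 m and z of jar in the frame of jar_rest between -0.008 and 0.008 m and angle between the x axis of jar and the x axis of rack, either way round below 0.1 rad and linear speed of jar below 0.02 m/s); the robot touches nothing.
It fails at once if the hand strikes or squeezes the glass jar with more than 12 N (contact force between any of the fingers, the arm and jar above 12 N).
It fails at once if the jar runs on to the front posts (its last 15 mm) faster than 0.12 m/s (y of jar in the frame of jar_rest below 0.015 m and linear speed of jar above 0.12 m/s).
It fails at once if the jar is lifted out of the lane or leaves it (z of jar in the frame of jar_rest above 0.04 m or y of jar in the frame of jar_rest below -0.03 m).
It fails at once if something else on the counter is moved by more than 30 mm (distance of any of canister, tin_a, tin_b, tin_c, mug, bowl, spoon from where it was at the start of the episode above 0.03 m).
It also fails if it takes over 40 s, if anything falls off the work surface, if the arm or the gripper's body presses on something with over 40 N, if the wrist force passes 120 N, or if a joint passes its speed limit or range.

## Working session

There is one attempt and no reset: what is moved stays moved. The work goes in short steps, Python scripts to look and compute and a tool call to move; the robot and the scene stay as the last step left them, time stands still between calls to the robot, and variables do not carry over. Pictures are saved under pics/ and viewed, at most 10 in all, crops included, and the job is handed in when it is done.

Besides the shell and the picture viewer there is one more tool, called after ">>>" as name(argument=value, ...) on one line, values as JSON. servo_tool: Moves the arm, as the interface text tells. Its arguments: {"type":"object","properties":{"moves":{"type":"array","items":{"type":"object","properties":{"jaw":{"type":"number"},"dx":{"type":"number"},"dy":{"type":"number"},"dz":{"type":"number"},"roll":{"type":"number"}}}},"newtons":{"type":"number"}},"required":["moves"]}

```bash
mkdir -p pics; ls
python3 - <<'E'
from station import *
import cv2
for n in("scene","top"):
    p,d=grab_frame(n); cv2.imwrite(f"pics/{n}0.png",p[:,:,::-1])
    import numpy as np; np.savez(f"{n}0.npz",p=p,d=d)
    c=calibration(n); print(n,c)
s=get_state(); print(s["t"],s["eef_pos"],s["ee_rot"],s["width"])
E
```

```text
pics
scene {'intrinsics': array([[436.57466955,   0.        , 321.10837681],
       [  0.        , 436.57466955, 199.54521873],
       [  0.        ,   0.        ,   1.        ]]), 'R': array([[-0.23456186,  0.97205333,  0.00964676],
       [ 0.8219801 ,  0.20362668, -0.53186924],
       [-0.5189696 , -0.1168268 , -0.84677155]]), 't': array([ 0.1176751 , -0.35180291,  2.01365795])}
top {'intrinsics': array([[361.17686021,   0.        , 318.76616823],
       [  0.        , 361.17686021, 199.40676076],
       [  0.        ,   0.        ,   1.        ]]), 'R': array([[-9.58065281e-03, -9.99953783e-01,  8.01483981e-04],
       [-9.93990757e-01,  9.43610935e-03, -1.09056565e-01],
       [ 1.09043962e-01, -1.84150076e-03, -9.94035222e-01]]), 't': array([0.04742584, 0.53575271, 1.19902274])}
0.1 [ 0.20881884 -0.64146443  0.24452385] [ 3.14011485e+00 -1.56053213e-04 -2.82692342e+00] 0.08766200173715638
```

View pics/scene0.png

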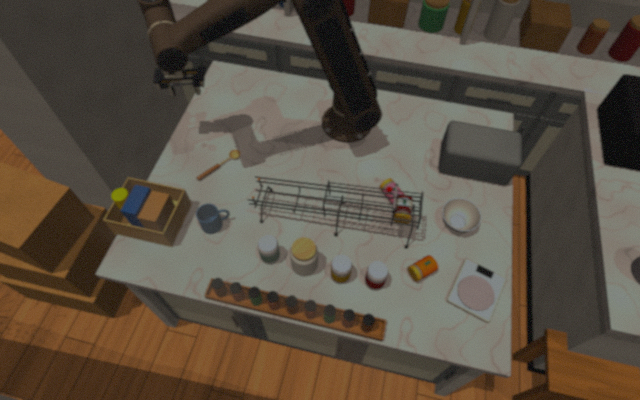

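View pics/top0.png

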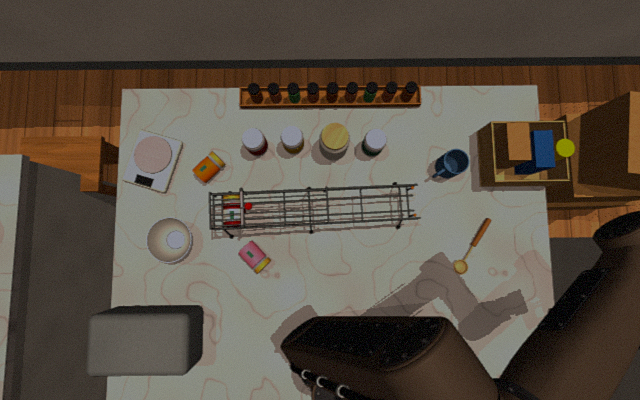

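The pictures show the rack in the top view from about (210,210), the gate end, to (417,203), the front posts. The jar is at about (232,212), with a pink decoy at (255,257) and an orange one at (208,166). I'll enlarge the gate and front for measuring.

```bash
cat > h.py <<'E'
import numpy as np,cv2
from station import calibration
def ray(n,uv,z,c=None):
    c=c or calibration(n); K,R,t=c["intrinsics"],c["R"],c["t"]
    d=R.T@np.linalg.inv(K)@np.array([uv[0],uv[1],1.]); o=-R.T@t
    return o+d*(z-o[2])/d[2]
def tri(a,ua,b,ub):
    P=[calibration(n)["intrinsics"]@np.c_[calibration(n)["R"],calibration(n)["t"]] for n in(a,b)]
    X=cv2.triangulatePoints(P[0],P[1],np.array(ua,float).reshape(2,1),np.array(ub,float).reshape(2,1)).ravel(); return X[:3]/X[3]
def proj(n,X):
    c=calibration(n); x=c["intrinsics"]@(c["R"]@np.array(X)+c["t"]); return x[:2]/x[2]
E
python3 - <<'E'
import numpy as np,cv2
t=np.load("top0.npz")["p"][:,:,::-1]; s=np.load("scene0.npz")["p"][:,:,::-1]
f=lambda im,x,y,w,h,k:cv2.resize(im[y:y+h,x:x+w],None,fx=k,fy=k,interpolation=cv2.INTER_CUBIC)
a=f(t,200,175,230,65,3.4)
b=f(s,240,165,195,85,4)
a=a[:,:780]; b=b[:,:780]
im=np.vstack([a,b]); cv2.imwrite("pics/crop1.png",cv2.convertScaleAbs(im,alpha=1.6)); print(a.shape,b.shape)
for n,im in(("top",t),("scene",s)):
    hsv=cv2.cvtColor(im,cv2.COLOR_BGR2HSV)
    for nm,lo,hi in(("red",(0,150,90),(6,255,255)),("red2",(174,150,90),(180,255,255)),("orange",(8,150,110),(16,255,255))):
        m=cv2.inRange(hsv,lo,hi); k,_,st,c=cv2.connectedComponentsWithStats(m)
        for i in range(1,k):
            if st[i,4]>2 and 180<c[i,0]<440 and 160<c[i,1]<260: print(n,nm,st[i],c[i].round(1))
E
```

```text
(221, 780, 3) (340, 780, 3)
top red [227 203   9   1   9] [231. 203.]
top red [245 203   7   7  40] [248.  205.7]
top red [226 207  13   2  13] [232.  207.2]
top red [231 221   8   3  17] [234.9 222.2]
top red [227 222   3   2   5] [228.2 222.4]
top red2 [230 222   2   2   3] [230.3 222.7]
top red2 [260 250   5   6   7] [262.1 252.6]
top orange [193 157  25  24 225] [205.4 169.3]
top orange [411 186   3   3   5] [412. 187.]
top orange [414 214   2   2   4] [414.5 214.5]
scene red [387 188   5   4  15] [389.2 189.3]
scene red2 [386 187   5   5   9] [387.4 188.2]
```

View pics/crop1.png

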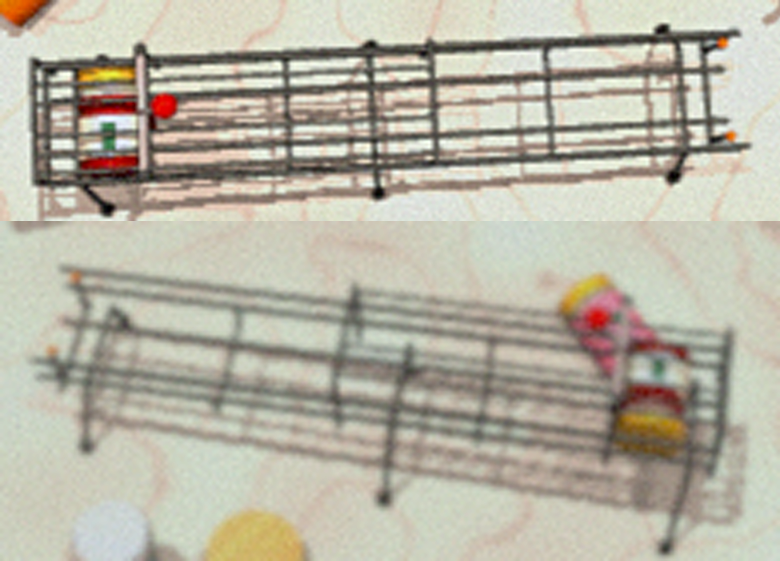

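Run:
```python
from h import *
np.set_printoptions(precision=4,suppress=True)
k=tri("top",(248,205.7),"scene",(388.8,189)); print("knob",k,ray("top",(248,205.7),.262),ray("scene",(388.8,189),.262))
T=[]
for a,b in(((412.3,187.3),(253,197.5)),((414.9,214.8),(259,179))):
    print("tip",tri("top",a,"scene",b),ray("top",a,.122),ray("scene",b,.122)); T.append(ray("top",a,.122))
A=ray("top",(412.3,187.3),.122);B=ray("top",(414.9,214.8),.122);print(np.linalg.norm(A-B))
# feet on counter from crop (top)
F=lambda u,v:ray("top",(200+u/3.4,175+v/3.4),.003)[:2]
for f in((370,45),(377,192),(662,30),(674,177),(107,209),(101,60)): print("foot",F(*f))
```

```text
knob [0.4951 0.2365 0.2628] [0.4951 0.2373 0.262 ] [0.4947 0.2362 0.262 ]
tip [ 0.5612 -0.2516  0.1243] [ 0.5616 -0.253   0.122 ] [ 0.5599 -0.2518  0.122 ]
tip [ 0.4745 -0.2562  0.1239] [ 0.4747 -0.2578  0.122 ] [ 0.4733 -0.2561  0.122 ]
0.08705806089432269
foot [0.5786 0.0765]
foot [0.4283 0.0705]
foot [ 0.5913 -0.2234]
foot [ 0.4406 -0.2306]
foot [0.4138 0.3433]
foot [0.5657 0.352 ]
```

>>> servo_tool(moves=[{"dx":0.03,"dy":0.045,"dz":0.01,"roll":7.5,"jaw":0},{"dx":0.03,"dy":0.045,"dz":0.01,"roll":7.5,"jaw":0},{"dx":0.03,"dy":0.045,"dz":0.01,"roll":7.5,"jaw":0},{"dx":0.03,"dy":0.045,"dz":0.01,"roll":7.5,"jaw":0},{"dx":0.03,"dy":0.045,"dz":0.01,"roll":7.5,"jaw":0},{"dx":0.03,"dy":0.045,"dz":0.01,"roll":7.5,"jaw":0},{"dx":0.03,"dy":0.045,"dz":0.01,"roll":7.5,"jaw":0},{"dx":0.03,"dy":0.045,"dz":0.01,"roll":7.5,"jaw":0},{"dx":0.03,"dy":0.045,"dz":0.01,"roll":7.5,"jaw":0},{"dx":0.02,"dy":0.045,"dz":0.01,"roll":7.5,"jaw":0}], newtons=10)

```text
t: 1.35
eef_pos: [0.4997, -0.1901, 0.3452]
ee_rot: [3.141, 0.0, -1.513]
force: [0.3, -0.7, 0.5]
width: 0.0004
gripper_force: 0.0
```

>>> servo_tool(moves=[{"dx":0,"dy":0.05,"dz":0,"roll":-0.6},{"dy":0.055},{"dy":0.055},{"dy":0.055},{"dy":0.055},{"dy":0.055,"dz":-0.01},{"dx":-0.003,"dy":0.045,"dz":-0.02},{"dy":0.01,"dz":-0.025},{"dz":-0.017},{"dy":0.0}])

```text
$.moves[0]: bad value
```

Run:
```python
from station import *
from h import *
np.set_printoptions(precision=4,suppress=True)
s=get_state(); print(s["t"],s["eef_pos"],s["ee_rot"],s["q"])
p1,_=grab_frame("scene"); p2,_=grab_frame("wrist")
np.savez("s2.npz",p=p1)
im=np.vstack([cv2.resize(p1[160:250,240:440],(640,288),interpolation=cv2.INTER_CUBIC),cv2.resize(p2,(480,300))[:, :].repeat(1,0) if 0 else cv2.copyMakeBorder(cv2.resize(p2,(480,300)),0,0,0,160,0)])
cv2.imwrite("pics/c2.png",cv2.convertScaleAbs(im[:,:,::-1],alpha=1.6))
```

```text
1.35 [ 0.4997 -0.1901  0.3452] [ 3.1409  0.0001 -1.5132] [ 0.0034  0.0755 -0.1291 -0.0001 -1.3669  0.0542]
```

View pics/c2.png

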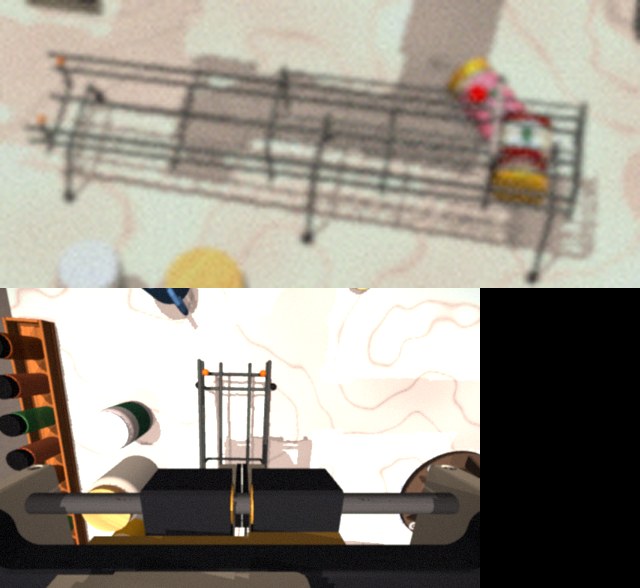

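The scene view still shows the jar behind the gate. The wrist view shows the post tips at about (273,113) and (351,113) in wrist pixels, which I can use to check the lane position. The second move was refused, so I'll send it again with full rows.

Run:
```python
from station import *
from h import *
np.set_printoptions(precision=4,suppress=True)
for u in((205,85),(264,85)): print(ray("wrist",(u[0]*4/3,u[1]*4/3),.122))
```

```text
[ 0.5618 -0.2521  0.122 ]
[ 0.4727 -0.2575  0.122 ]
```

>>> servo_tool(moves=[{"dx":0,"dy":0.05,"dz":0,"roll":-0.6,"jaw":0},{"dx":0,"dy":0.055,"dz":0,"roll":0,"jaw":0},{"dx":0,"dy":0.055,"dz":0,"roll":0,"jaw":0},{"dx":0,"dy":0.055,"dz":0,"roll":0,"jaw":0},{"dx":0,"dy":0.055,"dz":0,"roll":0,"jaw":0},{"dx":0,"dy":0.055,"dz":-0.01,"roll":0,"jaw":0},{"dx":-0.003,"dy":0.045,"dz":-0.02,"roll":0,"jaw":0},{"dx":0,"dy":0.01,"dz":-0.025,"roll":0,"jaw":0},{"dx":0,"dy":0,"dz":-0.017,"roll":0,"jaw":0},{"dx":0,"dy":0,"dz":0,"roll":0,"jaw":0}])

```text
t: 2.7
eef_pos: [0.4952, 0.1875, 0.2718]
ee_rot: [3.139, -0.002, -1.529]
force: [0.5, -0.1, 0.1]
width: 0.0006
gripper_force: 0.0
```

>>> servo_tool(moves=[{"dx":0,"dy":0.012,"dz":0,"roll":0,"jaw":0},{"dx":0,"dy":0.01,"dz":0,"roll":0,"jaw":0},{"dx":0,"dy":0.006,"dz":0,"roll":0,"jaw":0},{"dx":0,"dy":0.006,"dz":0,"roll":0,"jaw":0},{"dx":0,"dy":0.006,"dz":0,"roll":0,"jaw":0},{"dx":0,"dy":0.006,"dz":0,"roll":0,"jaw":0},{"dx":0,"dy":0.006,"dz":0,"roll":0,"jaw":0},{"dx":0,"dy":0.006,"dz":0,"roll":0,"jaw":0},{"dx":0,"dy":0.004,"dz":0,"roll":0,"jaw":0},{"dx":0,"dy":0,"dz":0,"roll":0,"jaw":0}])

```text
t: 3.95
eef_pos: [0.496, 0.2508, 0.2732]
ee_rot: [-3.142, 0.0, -1.528]
force: [0.3, 0.2, 0.3]
width: 0.0004
gripper_force: 0.0
```

Run:
```python
from station import *
from h import *
s=get_state(); print(s["t"],s["eef_pos"],s["force"])
p1,_=grab_frame("scene"); p2,_=grab_frame("top")
np.savez("s3.npz",s=p1,t=p2)
im=np.vstack([cv2.resize(p1[150:260,240:440],(640,352),interpolation=cv2.INTER_CUBIC),cv2.resize(p2[170:245,200:400],(640,240),interpolation=cv2.INTER_CUBIC)])
cv2.imwrite("pics/c3.png",cv2.convertScaleAbs(im[:,:,::-1],alpha=1.6))
```

```text
3.95 [0.49600834 0.25083403 0.27316507] [0.27223588 0.15349316 0.28681479]
```

View pics/c3.png

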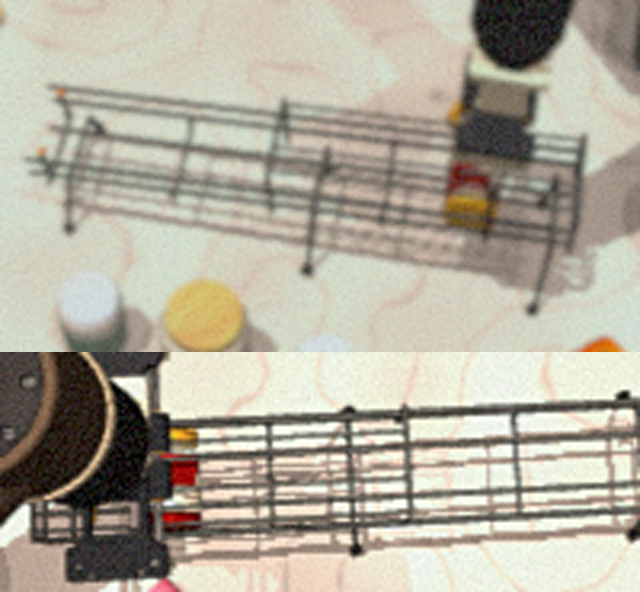

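The scene view shows the jar has moved a few centimetres downhill, its lid now at about (387,215). I'll check whether it's still moving or leaning on the paddle.

```bash
cat >> h.py <<'E'
O=np.array([.4931,.272,.108]); U=np.array([.047*.9973,-.9962,-.0739]); X=np.array([.9989,.047,0]); N=np.cross(X,-U)
def lid(p):  # scene view: lid centroid -> s down the lane of the jar centre
    hsv=cv2.cvtColor(p,cv2.COLOR_RGB2HSV); m=cv2.inRange(hsv,(15,130,70),(32,255,255))
    m[:205]=0;m[238:]=0;m[:,:255]=0;m[:,425:]=0
    # lane band: near the lid path
    a=proj("scene",O+.042*X+.035*N-.06*U);b=proj("scene",O+.042*X+.035*N+.5*U)
    v,u=np.nonzero(cv2.inRange(hsv,(15,130,70),(32,255,255))); d=(b-a)/np.linalg.norm(b-a)
    r=np.c_[u,v]-a; off=r@np.array([-d[1],d[0]]); al=r@d
    k=(abs(off)<14)&(al>-10)&(al<np.linalg.norm(b-a)+20)
    if k.sum()<8: return None
    al=np.median(al[k]); L=np.array([s for s in np.linspace(-.06,.54,601)])
    A=[(proj("scene",O+.042*X+.035*N+s*U)-a)@d for s in L]
    return float(np.interp(al,A,L)),int(k.sum()),float(np.median(off[k]))
E
cat > look.py <<'E'
from station import *
from h import *
import sys
for i in range(int(sys.argv[1])):
    s=get_state(); p,_=grab_frame("scene"); print(round(s["t"],3),lid(p),s["eef_pos"].round(4),s["force"].round(1))
E
python3 - <<'E'
from h import *
for f,k in(("scene0.npz","p"),("s2.npz","p"),("s3.npz","s")): print(lid(np.load(f)[k]))
E
python3 look.py 2
```

```text
(-0.037192223651786496, 85, 3.6029077042998567)
(-0.03689791755331138, 95, 3.390223892896155)
(0.024886680153835387, 77, 3.4261639254600444)
4.05 (0.02480233223538828, 76, 3.5325058311618953) [0.496  0.2504 0.2732] [-0.   0.3  0.5]
4.1 (0.026117935315958064, 73, 3.5090385401159083) [0.496  0.2503 0.2733] [-0.9 -0.  -0.1]
```

>>> servo_tool(moves=[{"dx":0,"dy":0.008,"dz":0,"roll":0,"jaw":0},{"dx":0,"dy":0.007,"dz":0,"roll":0,"jaw":0},{"dx":0,"dy":0.007,"dz":0,"roll":0,"jaw":0},{"dx":0.0025,"dy":-0.06,"dz":0,"roll":0,"jaw":0},{"dx":0.0025,"dy":-0.06,"dz":-0.015,"roll":0,"jaw":0},{"dx":0.0025,"dy":-0.06,"dz":-0.015,"roll":0,"jaw":0},{"dx":0.0025,"dy":-0.054,"dz":-0.03,"roll":0,"jaw":0},{"dx":0.0025,"dy":-0.05,"dz":-0.035,"roll":0,"jaw":0},{"dx":0,"dy":-0.022,"dz":-0.05,"roll":0,"jaw":0},{"dx":0,"dy":-0.01,"dz":-0.008,"roll":0,"jaw":0}])

```text
t: 5.4
eef_pos: [0.507, -0.045, 0.1179]
ee_rot: [3.137, -0.001, -1.53]
force: [0.4, -0.3, 1.2]
width: 0.0005
gripper_force: 0.0
```

```bash
python3 look.py 2
```

```text
5.4 (0.20720888273564564, 93, 3.227431047564064) [ 0.507  -0.045   0.1179] [ 0.4 -0.3  1.2]
5.45 (0.2185384944524863, 94, 3.250898338610051) [ 0.5078 -0.045   0.1187] [-0.1 -0.3 -0.5]
```

>>> servo_tool(moves=[{"dx":0.001,"dy":-0.012,"dz":-0.001,"roll":0,"jaw":0},{"dx":0.001,"dy":-0.02,"dz":-0.0015,"roll":0,"jaw":0},{"dx":0.001,"dy":-0.024,"dz":-0.002,"roll":0,"jaw":0},{"dx":0.001,"dy":-0.027,"dz":-0.002,"roll":0,"jaw":0},{"dx":0.001,"dy":-0.028,"dz":-0.002,"roll":0,"jaw":0},{"dx":0.001,"dy":-0.026,"dz":-0.002,"roll":0,"jaw":0},{"dx":0.001,"dy":-0.019,"dz":-0.0015,"roll":0,"jaw":0},{"dx":0.001,"dy":-0.012,"dz":-0.001,"roll":0,"jaw":0},{"dx":0,"dy":-0.006,"dz":0,"roll":0,"jaw":0},{"dx":0,"dy":-0.002,"dz":0,"roll":0,"jaw":0}])

```text
t: 6.75
eef_pos: [0.5166, -0.2198, 0.1075]
ee_rot: [-3.141, 0.0, -1.528]
force: [-0.8, -1.1, 0.3]
width: 0.0009
gripper_force: 0.0
```

```bash
python3 look.py 3
python3 - <<'E'
from station import *
from h import *
p1,_=grab_frame("scene"); p2,_=grab_frame("wrist")
im=np.vstack([cv2.resize(p1[150:250,240:440],(600,300),interpolation=cv2.INTER_CUBIC),cv2.copyMakeBorder(cv2.resize(p2,(480,300)),0,0,0,120,0)])
cv2.imwrite("pics/c4.png",cv2.convertScaleAbs(im[:,:,::-1],alpha=1.5))
E
```

```text
6.75 (0.4446105732380202, 82, 3.5244676656134444) [ 0.5166 -0.2198  0.1075] [-0.8 -1.1  0.3]
6.8 (0.4465417275141727, 76, 3.9318652721389022) [ 0.5166 -0.2198  0.1074] [ 0.1 -1.3  0.3]
6.85 (0.44527754124790314, 79, 3.7606187680631327) [ 0.5166 -0.2197  0.1075] [-1.  -0.8  1.4]
```

View pics/c4.png

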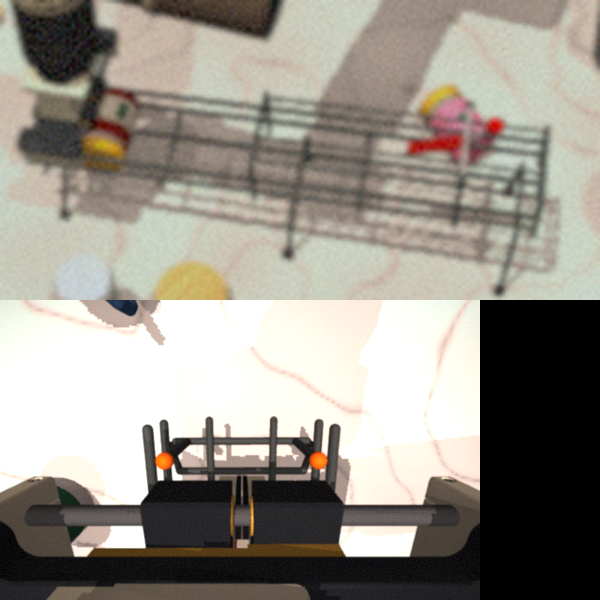

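The scene view shows the jar resting against the fingers, lid at about (275,199), short of the posts, with the gate lever fully over. I'll hold it about a second, then ease it down.

>>> servo_tool(moves=[{"dx":0,"dy":0,"dz":0,"roll":0,"jaw":0},{"dx":0,"dy":0,"dz":0,"roll":0,"jaw":0},{"dx":0,"dy":0,"dz":0,"roll":0,"jaw":0},{"dx":0,"dy":0,"dz":0,"roll":0,"jaw":0},{"dx":0,"dy":0,"dz":0,"roll":0,"jaw":0},{"dx":0,"dy":0,"dz":0,"roll":0,"jaw":0},{"dx":0,"dy":0,"dz":0,"roll":0,"jaw":0},{"dx":0,"dy":0,"dz":0,"roll":0,"jaw":0},{"dx":0,"dy":-0.002,"dz":0,"roll":0,"jaw":0},{"dx":0,"dy":-0.003,"dz":0,"roll":0,"jaw":0}])

```text
t: 8.25
eef_pos: [0.5163, -0.2249, 0.1072]
ee_rot: [3.141, 0.0, -1.528]
force: [0.2, -0.2, 0.0]
width: 0.0002
gripper_force: 0.1
```

>>> servo_tool(moves=[{"dx":0.0002,"dy":-0.003,"dz":-0.0002,"roll":0,"jaw":0},{"dx":0.0002,"dy":-0.003,"dz":-0.0002,"roll":0,"jaw":0},{"dx":0.0002,"dy":-0.003,"dz":-0.0002,"roll":0,"jaw":0},{"dx":0.0002,"dy":-0.003,"dz":-0.0002,"roll":0,"jaw":0},{"dx":0.0002,"dy":-0.003,"dz":-0.0002,"roll":0,"jaw":0},{"dx":0.0002,"dy":-0.003,"dz":-0.0002,"roll":0,"jaw":0},{"dx":0.0002,"dy":-0.003,"dz":-0.0002,"roll":0,"jaw":0},{"dx":0.0002,"dy":-0.003,"dz":-0.0002,"roll":0,"jaw":0},{"dx":0.0002,"dy":-0.003,"dz":-0.0002,"roll":0,"jaw":0},{"dx":0.0002,"dy":-0.003,"dz":-0.0002,"roll":0,"jaw":0}])

```text
t: 9.5
eef_pos: [0.5185, -0.255, 0.1053]
ee_rot: [3.142, 0.0, -1.528]
force: [-0.5, -0.4, 0.2]
width: 0.0004
gripper_force: 0.1
```

>>> servo_tool(moves=[{"dx":0.0002,"dy":-0.003,"dz":-0.0002,"roll":0,"jaw":0},{"dx":0.0002,"dy":-0.003,"dz":-0.0002,"roll":0,"jaw":0},{"dx":0.0002,"dy":-0.003,"dz":-0.0002,"roll":0,"jaw":0},{"dx":0.0002,"dy":-0.003,"dz":-0.0002,"roll":0,"jaw":0},{"dx":0.0002,"dy":-0.003,"dz":-0.0002,"roll":0,"jaw":0},{"dx":0.0002,"dy":-0.003,"dz":-0.0002,"roll":0,"jaw":0},{"dx":0.0002,"dy":-0.003,"dz":-0.0002,"roll":0,"jaw":0},{"dx":0.0002,"dy":-0.003,"dz":-0.0002,"roll":0,"jaw":0},{"dx":0,"dy":0,"dz":0,"roll":0,"jaw":0},{"dx":0,"dy":0,"dz":0,"roll":0,"jaw":0}])

```text
t: 10.75
eef_pos: [0.52, -0.2788, 0.1037]
ee_rot: [3.141, 0.0, -1.528]
force: [-0.0, -0.6, 0.4]
width: 0.0003
gripper_force: 0.0
```

```bash
python3 look.py 3
```

```text
10.75 (0.49022409373338, 98, 3.3656939030555773) [ 0.52   -0.2788  0.1037] [-0.  -0.6  0.4]
10.8 (0.48996914832858063, 99, 3.324256595727645) [ 0.52   -0.2788  0.1038] [-0.6  1.3 -0.1]
10.85 (0.4908045839027315, 95, 3.407131210383509) [ 0.5201 -0.2787  0.1038] [-0.1  0.   0.6]
```

>>> servo_tool(moves=[{"dx":0,"dy":-0.01,"dz":0,"roll":0,"jaw":0},{"dx":0,"dy":-0.015,"dz":0,"roll":0,"jaw":0},{"dx":0,"dy":-0.015,"dz":0.01,"roll":0,"jaw":0},{"dx":0,"dy":-0.01,"dz":0.02,"roll":0,"jaw":0},{"dx":0,"dy":0,"dz":0.04,"roll":0,"jaw":0},{"dx":0,"dy":-0.01,"dz":0.04,"roll":0,"jaw":0},{"dx":0,"dy":-0.02,"dz":0.04,"roll":0,"jaw":0},{"dx":0,"dy":-0.02,"dz":0.03,"roll":0,"jaw":0},{"dx":0,"dy":0,"dz":0.01,"roll":0,"jaw":0},{"dx":0,"dy":0,"dz":0,"roll":0,"jaw":0}])

```text
t: 12.15
eef_pos: [0.5199, -0.3792, 0.2942]
ee_rot: [-3.141, -0.0, -1.529]
force: [-0.5, 0.1, -0.2]
width: 0.0002
gripper_force: 0.0
```

```bash
python3 look.py 2
python3 - <<'E'
from station import *
from h import *
p1,_=grab_frame("scene"); p2,_=grab_frame("top")
im=np.vstack([cv2.resize(p1[150:250,240:440],(600,300),interpolation=cv2.INTER_CUBIC),cv2.resize(p2[160:260,230:430],(600,300),interpolation=cv2.INTER_CUBIC)])
cv2.imwrite("pics/c5.png",cv2.convertScaleAbs(im[:,:,::-1],alpha=1.5))
E
```

```text
12.15 (0.49124394382797115, 102, 3.430598501429496) [ 0.5199 -0.3792  0.2942] [-0.5  0.1 -0.2]
12.2 (0.49064181439641796, 102, 3.430598501429496) [ 0.5196 -0.3787  0.2932] [-0.  -0.4 -1.1]
```

View pics/c5.png

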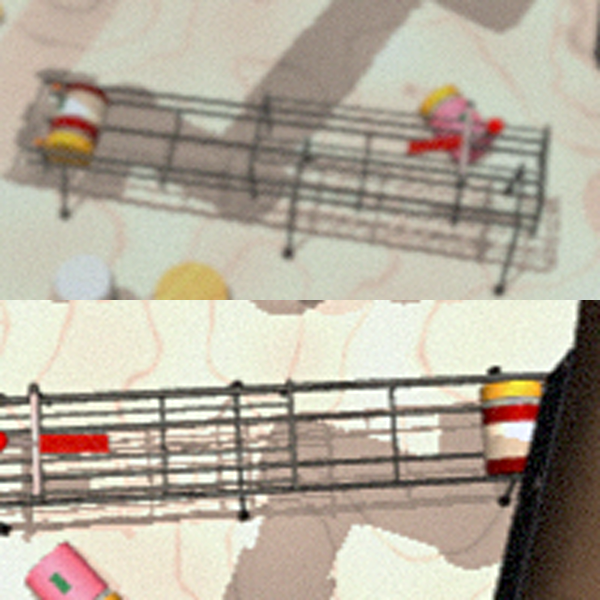

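The scene and top views show the jar lying square against both posts, with the hand clear and the gate open. Handing in.

```bash
python3 -c "
from station import *
print(job_done())"
```

```text
the job is handed in; nothing more can be done
None
```

The job is handed in: the jar was caught softly, held about a second about 4 cm short of the posts, then eased down to rest square against both of them and released; the hand-in returned no verdict.

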